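# Change over cases in the dental tray dock

## Task

The case in the blue tray is finished: push the blue tray fully home in its dock, and bring out the next case by hooking a fingertip behind the front lip of the yellow tray and drawing it out along its rails as far as it goes. Move the trays smoothly and do not pinch the yellow lip; do not touch or tip the casts in the trays. Leave the green tray shut and everything else on the bench where it is.

Things in the scene. Friction and masses are not known exactly. Their poses are not given: they have to be found in the camera images.
- blue_tray (a joint): blue plastic tray's travel along its rails, m: 0 = fully home against the rear stop, 0.130 = drawn right out against the front stop. It slides stiffly (about 1.5 N of friction plus about 10 N per m/s), has no latch or spring and stays where it is left. Starts partly drawn out (about 60 to 95 mm).
- blue_lip (a point): middle of the blue tray's upstanding front lip: its top edge, on the inner face (towards the dock). Lip 112 mm wide, 7 mm thick (4 mm tray + 3 mm docket holder outside), 39 mm above the tray's floor; this point is 57 mm above the bench. x points into the dock (the tray goes home along +x, comes out along -x), y along the lip, z up. The blue tray has the same docket holder.
- yellow_tray (a joint): yellow plastic tray's travel along its rails, m: 0 = fully home against the rear stop, 0.130 = drawn right out against the front stop. It slides stiffly (about 1.5 N of friction plus about 10 N per m/s), has no latch or spring and stays where it is left. Starts home.
- yellow_lip (a point): middle of the yellow tray's upstanding front lip: its top edge, on the inner face (towards the dock). Lip 112 mm wide, 7 mm thick (4 mm tray + 3 mm docket holder outside), 39 mm above the tray's floor; this point is 57 mm above the bench. x points into the dock (the tray goes home along +x, comes out along -x), y along the lip, z up. Behind it: see dock.
- yellow_docket: clear job-slip holder with a white paper slip that covers the whole outside of the yellow tray's lip, 3 x 112 x 40 mm; origin at the middle of its lower edge, where it meets the tray. A lip pinched between two fingers is felt here.
- green_tray (a joint): green plastic tray's travel along its rails, m: 0 = fully home against the rear stop, 0.130 = drawn right out against the front stop. It slides stiffly (about 1.5 N of friction plus about 10 N per m/s), has no latch or spring and stays where it is left. Starts home and is not part of the job.
- dock: fixed steel plate, 250 x 425 mm, 10 mm high, origin under its centre, x away from the lips. On it three bays side by side, 140 mm apart, trays in any order; clear cover over them, top 73 mm above the bench. A home tray sticks out in front: 50 mm of open tray between lip and cover, 106 mm between its side walls (49 mm above the bench); the nearest cast is over 50 mm behind the lip.
- cast_next: Buff stone cast of a jaw, loose in the yellow tray. Horseshoe row of teeth on a flat base, about 58 x 62 x 28 mm, 0.11 kg; origin at the centre of the base's underside, z up. It stands loose on the tray's floor (the like cast at the very back of each tray is bedded in grey foam, part of the tray).
- cast_finished: Buff stone cast with one gold crown, in the blue tray. Horseshoe row of teeth on a flat base, about 58 x 62 x 28 mm, 0.11 kg; origin at the centre of the base's underside, z up. It stands loose on the tray's floor (the like cast at the very back of each tray is bedded in grey foam, part of the tray).
- cast_waiting: Blue-grey stone cast, in the green tray. Horseshoe row of teeth on a flat base, about 58 x 62 x 28 mm, 0.11 kg; origin at the centre of the base's underside, z up. It stands loose on the tray's floor (the like cast at the very back of each tray is bedded in grey foam, part of the tray).
- mixing_bowl: black rubber plaster bowl, 116 mm across, 62 mm high, loose on the bench; origin under its centre. Bystander.
- separator_bottle: white bottle, red cap, 42 mm across, 105 mm high, loose; origin under its centre. Bystander.
- wax_jar: amber glass jar, steel lid, 56 mm across, 48 mm high, standing loose beside the dock's trays; origin under its centre. Bystander.
- wax_tin: flat red tin, 68 mm across, 20 mm high, lying loose beside the dock's trays, on the other side; origin under its centre. Bystander.
- plaster_spatula: plaster spatula, 190 mm long, lying loose along its x axis; origin under it, near its middle. Bystander.
- articulator: aluminium articulator with stone models, about 110 x 96 x 110 mm, 0.55 kg, standing loose; origin under its base plate. Bystander.

How it is judged:
At the end, for the whole second after the job is handed in: The blue tray is home (within 6 mm of its rear stop), the yellow tray is drawn out to within 8 mm of its front stop (130 mm), the green tray is still home (within 6 mm); all casts stand upright (within 0.15 rad) and at rest on the floor of their own trays (value of joint each of blue_tray, green_tray below 0.006 m and value of joint yellow_tray above 0.122 m and x of cast_next in the frame of yellow_lip above 0.05 m and x of cast_finished in the frame of blue_lip above 0.03 m and angle between each of cast_next, cast_finished, cast_waiting's own z axis and vertical below 0.15 rad and height (world z) of each of cast_next, cast_finished, cast_waiting below 0.024 m and linear speed of each of cast_next, cast_finished, cast_waiting below 0.02 m/s); the robot touches nothing.
It fails at once if the yellow lip is pinched: a finger presses its outside (the docket holder) while the tray is being drawn (value of joint yellow_tray above 0.006 m and contact force between the fingers and yellow_docket above 1.5 N).
It fails at once if a tray is jerked or slammed (faster than 0.4 m/s) (velocity of joint any of blue_tray, yellow_tray below -0.4 m/s or velocity of joint any of blue_tray, yellow_tray above 0.4 m/s).
It fails at once if a cast is touched by the robot (contact force between any of the fingers, the arm and cast_next above 0.5 N or contact force between any of the fingers, the arm and cast_finished above 0.5 N or contact force between any of the fingers, the arm and cast_waiting above 0.5 N).
It fails at once if a cast is tipped or lifted off its tray (angle between any of cast_next, cast_finished, cast_waiting's own z axis and vertical above 0.35 rad or height (world z) of any of cast_next, cast_finished, cast_waiting above 0.035 m).
It fails at once if something standing on the bench is moved by more than 15 mm, or the green tray drawn out by more than 10 mm (distance of any of mixing_bowl, separator_bottle, wax_jar, plaster_spatula, wax_tin, articulator from where it was at the start of the episode above 0.015 m or value of joint green_tray above 0.01 m).
It also fails if it takes over 45 s, if anything falls off the work surface, if the arm or the gripper's body presses on something with over 40 N, if the wrist force passes 120 N, or if a joint passes its speed limit or range.

## Robot

A 7-joint arm with a two-finger parallel gripper is mounted at the origin on the work surface. World frame = base frame: x ahead of the robot, y to its left, z up, the work surface at z = 0. Lengths are in m, angles in rad, forces in N, time in s.
With the tool pointing down it reaches from about 0.4 to 0.85 m from the base axis. Payload 6.9 kg.
Tool frame: the origin (TCP) lies midway between the tips of the shut fingers; the grasp point (between the pads) lies 19 mm behind it; x points along the fingers, y is the direction in which the jaws open and shut, and the axes are right-handed (so a half turn about x gives the same grasp; the last joint's range is limited). The gripper opens to 85 mm and grips with 20 to 120 N. Pads are 22 mm wide; open, the fingers measure 114 mm over their backs; the gripper's body (76 mm by 85 mm) begins 54 mm behind the grasp point. The pads swing forward as they close: fully open they stand 13 mm farther back than shut.
Start: joints at [0.105, 0.507, -0.238, 1.5, 0.126, 1.149, -0.155], TCP at [0.625, -0, 0.231] pointing down, gripper open.
Joint ranges: [-3.08, 3.08], [-0.24, 2.05], [-1.43, 1.35], [0, 2.5], [-1.52, 4.66], [0.17, 1.96], [-2.89, 2.89]. Speed limits (rad/s): [2.39, 2.39, 3.14, 3.14, 3.14, 3.14, 3.14].

## Interface

Orientations are given as a rotation vector (axis times angle).
In Python, from rig import env gives the robot as it stands.
- The arm moves only by the tool step_arm, never from a script. Its argument "increments" is a list of rows, each an object with "dp": the shift along the tool's x, y, z in cm, a list of three; "angular": the turn, a rotation vector about the tool's x, y, z in rad, a list of three; "grip": the finger opening in cm, from 0 to 8.54. A call has 1 to 20 rows; each row shifts and turns the pose as measured when the row begins, along the tool's axes as they then stand; what a row does not reach is not made up. A row lasts 1/12 s, in which the tool goes at most 41.7 mm and 7.16 degrees, less where a joint would pass 70% of its speed; a pose out of reach is approached as far as the arm can. A call with a gripper value outside its range is refused whole. The fingers move at their own pace and stop on an object; "squeeze" is the grip in N (left out, the last holds). Time passes only in rows, so rows that do not move let the fingers close. It gives the time, the measured TCP pose, the force and the opening at its end, in the units of the state.
- env.state(): the state, without advancing time (a new reading comes with each control period).
- env.read_camera(name): name is "scene" or "side" or "wrist"; returns a dict with "img" (400x640x3 uint8, red, green, blue), "fx", "fy", "cx", "cy" (pixels), "dist" ([k1, k2, p1, p2, k3] as OpenCV has them; the pictures are not rectified), "R" (3x3) and "t" (3): a world point X has camera coordinates R X + t; the wrist camera has in their place "T_tool_cam" (4x4, takes a point from camera to tool coordinates, whose origin is the TCP and whose axes are the tool frame's). Camera axes: x right, y down, z forward; pixel columns grow to the right and rows downward; lengths in m; the calibration is good to about 2 mm. A picture is of the moment at which its call begins: read the wrist's pose just before it. There is no depth.
- env.sign_off(): hands the job in, once; it reports no verdict.
The state is a dict: "t": time; "joint_pos": joint angles; "qd": joint speeds; "joint_torque": joint torques, N m; "eef_pos": TCP position; "tool_rot": TCP orientation; "contact_force": force on the tool from outside, world axes, zero at the start; "moment": the same for the moment, N m; "width": finger opening in m.
Only numpy, scipy, OpenCV 4.12 (cv2) and the standard library are available. Lean on these libraries where they do the work, as an engineer would, in place of code of your own. Each camera call takes 0.05 s, during which the arm holds its last target. There are 200 camera calls.

## Working session

There is one attempt and no reset: what is moved stays moved. The work goes in short steps, Python scripts to look and compute and a tool call to move; the robot and the scene stay as the last step left them, time stands still between calls to the robot, and variables do not carry over. Pictures are saved under pics/ and viewed, about 8 in all and at most 12, crops included, and the job is handed in when it is done.

Besides the shell and the picture viewer there is one more tool, called after "Call:" by a JSON object that holds its "api" and its "payload". step_arm: Moves the arm, as the interface text tells. Its arguments: {"type":"object","properties":{"increments":{"type":"array"},"squeeze":{"type":"number"}},"required":["increments"]}

```bash
mkdir -p pics && ls
python3 - <<'E'
from rig import env
import cv2,numpy as np
s=env.state();print(s)
ims=[]
for n in("scene","side","wrist"):
    c=env.read_camera(n)
    np.savez(f"pics/{n}0.npz",**c)
    ims.append(c["img"]);print(n,[ (k,np.round(v,4).tolist()) for k,v in c.items() if k!="img"])
for n,i in zip(("scene","side","wrist"),ims): cv2.imwrite(f"pics/{n}0.png",i[:,:,::-1])
E
```

```text
pics
{'t': 0.0, 'joint_pos': array([ 0.10545078,  0.50831557, -0.23750109,  1.50111789,  0.12569601,
        1.1488828 , -0.15480745]), 'qd': array([ 7.53199807e-04, -5.73538550e-06, -9.83299500e-04, -8.45026966e-05,
        8.79451483e-05, -5.23051977e-04, -1.45683717e-03]), 'joint_torque': array([ 1.19726570e-03, -6.20588279e+01, -2.18696728e+00, -2.49655455e+01,
        1.23123583e-02,  1.21321963e-02,  2.04169703e-05]), 'eef_pos': array([ 6.24510758e-01, -5.81228165e-05,  2.30447823e-01]), 'tool_rot': array([ 1.20832317,  1.21046515, -1.21047094]), 'contact_force': array([ 0.22301826,  0.86603253, -0.19621709]), 'moment': array([0.02034601, 0.0064222 , 0.0414107 ]), 'width': 0.0849234309073864}
scene [('fx', 386.9296), ('fy', 386.9296), ('cx', 311.5936), ('cy', 197.356), ('dist', [-0.0975, 0.0, 0.0, 0.0, 0.0]), ('R', [[0.7536, 0.6572, 0.01], [0.4014, -0.4481, -0.7988], [-0.5205, 0.606, -0.6015]]), ('t', [-0.457, -0.1596, 1.4273])]
side [('fx', 434.6549), ('fy', 434.6549), ('cx', 310.2892), ('cy', 205.1324), ('dist', [-0.0143, 0.0, 0.0, 0.0, 0.0]), ('R', [[-0.7386, -0.6738, 0.0218], [-0.4238, 0.4388, -0.7924], [0.5244, -0.5945, -0.6096]]), ('t', [0.4561, 0.3015, 0.9859])]
wrist [('fx', 319.5855), ('fy', 319.5855), ('cx', 319.4103), ('cy', 203.3297), ('dist', [-0.0559, 0.0, 0.0, 0.0, 0.0]), ('T_tool_cam', [[0.0003, -0.3278, 0.9447, -0.1427], [1.0, -0.0004, -0.0004, 0.0004], [0.0005, 0.9447, 0.3278, -0.0843], [0.0, 0.0, 0.0, 1.0]])]
```

View pics/scene0.png

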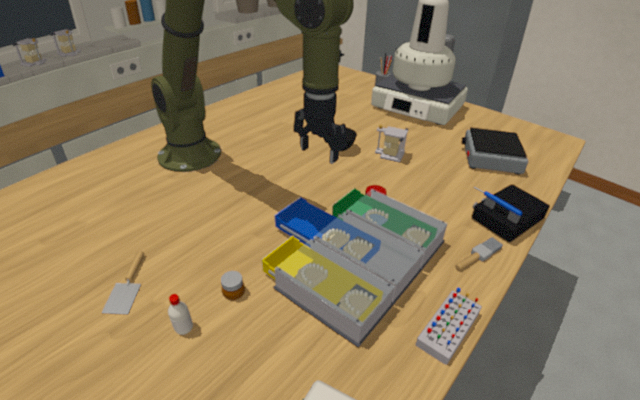

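View pics/side0.png

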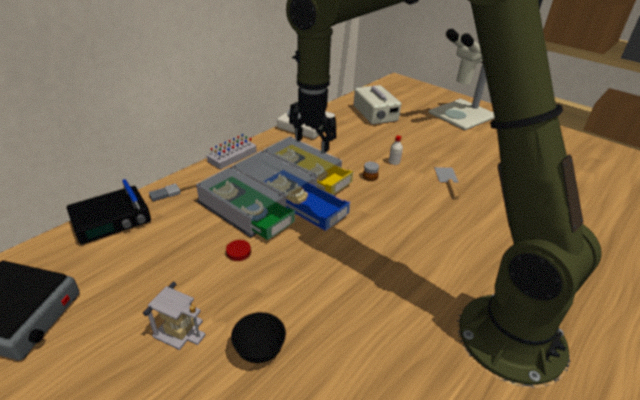

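View pics/wrist0.png

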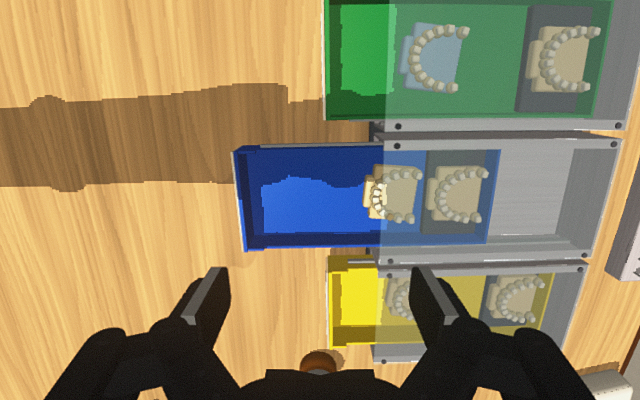

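The wrist picture shows all three trays. The blue lip's outer edge runs about (234,152) to (243,250), yellow (329,257) to (331,348) and green (325,0) to (327,118), and the trays open towards image left. The wax jar is at (320,360) beside yellow, and the red tin is on the green side.

```bash
cat > h.py <<'E'
import numpy as np,cv2
from scipy.spatial.transform import Rotation as Ro
def cast(c,px,z,s=None):
    K=np.array([[c["fx"],0,c["cx"]],[0,c["fy"],c["cy"]],[0,0,1]],float)
    u=cv2.undistortPoints(np.array(px,float).reshape(-1,1,2),K,np.array(c["dist"],float))[:,0]
    d=np.c_[u,np.ones(len(u))]
    if "T_tool_cam" in c:
        T=np.eye(4);T[:3,:3]=Ro.from_rotvec(s["tool_rot"]).as_matrix();T[:3,3]=s["eef_pos"]
        T=T@c["T_tool_cam"];d=d@T[:3,:3].T;o=T[:3,3]
    else:
        d=d@c["R"];o=-c["R"].T@c["t"]
    return o+d*((z-o[2])/d[:,2])[:,None]
E
python3 - <<'E'
import numpy as np,cv2
from h import *
s={"eef_pos":np.array([.62451,-.00006,.23045]),"tool_rot":np.array([1.20832,1.21047,-1.21047])}
print(Ro.from_rotvec(s["tool_rot"]).as_matrix().round(3))
w=dict(np.load("pics/wrist0.npz"))
for n,p in dict(blue=[(234,152),(243,250)],yel=[(329,257),(331,348)],green=[(325,0),(327,118)],cover=[(375,137),(375,263)],).items():
    print(n,cast(w,p,.057 if n!="cover" else .073,s).round(4).tolist())
print("jar",cast(w,[(320,360)],.048,s).round(3))
for cam in("scene","side"):
    c=dict(np.load(f"pics/{cam}0.npz"))
    hsv=cv2.cvtColor(c["img"],cv2.COLOR_RGB2HSV)
    for n,lo,hi in(("blue",(105,150,60),(125,255,255)),("yel",(25,150,110),(32,255,255)),("green",(60,150,50),(85,255,255)),("red",(0,200,100),(4,255,255))):
        m=cv2.inRange(hsv,lo,hi);cs=cv2.findContours(m,0,2)[0]
        k=max(cs,key=cv2.contourArea);a=cv2.approxPolyDP(k,3,True)[:,0]
        print(cam,n,cv2.contourArea(k),[(tuple(q.tolist()),r[:2].round(3).tolist()) for q,r in zip(a,cast(c,a,.057))])
    print(cam,"jar",cast(c,[(233,275) if cam=="scene" else (371,165)],.048).round(3), "tin",cast(c,[(376,189) if cam=="scene" else (238,247)],.02).round(3))
E
```

```text
[[-0.002  1.     0.   ]
 [-0.     0.    -1.   ]
 [-1.    -0.002  0.   ]]
blue [[0.5392, 0.0287, 0.057], [0.5397, -0.0803, 0.057]]
yel [[0.6351, -0.0887, 0.057], [0.6389, -0.2184, 0.057]]
green [[0.6294, 0.1628, 0.057], [0.6318, 0.0614, 0.057]]
cover [[0.6762, 0.0454, 0.073], [0.6837, -0.0873, 0.073]]
jar [[ 0.625 -0.247  0.048]]
scene blue 1274.5 [((276, 215), [0.544, -0.078]), ((276, 225), [0.574, -0.108]), ((291, 234), [0.628, -0.107]), ((279, 226), [0.583, -0.105]), ((282, 223), [0.58, -0.091]), ((307, 238), [0.669, -0.091]), ((335, 218), [0.673, 0.02]), ((301, 198), [0.543, 0.025])]
scene yel 1068.0 [((313, 252), [0.714, -0.119]), ((309, 253), [0.709, -0.128]), ((292, 236), [0.635, -0.111]), ((262, 260), [0.64, -0.221]), ((263, 269), [0.663, -0.239]), ((274, 278), [0.702, -0.241]), ((267, 270), [0.672, -0.235]), ((279, 266), [0.684, -0.207]), ((294, 276), [0.732, -0.206]), ((299, 267), [0.722, -0.178]), ((313, 260), [0.731, -0.139]), ((315, 256), [0.726, -0.126]), ((307, 255), [0.709, -0.136])]
scene green 293.0 [((362, 195), [0.667, 0.156]), ((353, 190), [0.633, 0.158]), ((334, 
[... 609 characters left out ...]
5 [((290, 146), [0.895, -0.196]), ((306, 156), [0.809, -0.186]), ((299, 164), [0.791, -0.132]), ((308, 168), [0.753, -0.135]), ((316, 159), [0.771, -0.195]), ((325, 169), [0.709, -0.169]), ((333, 165), [0.706, -0.207])]
side green 414.0 [((290, 209), [0.642, 0.061]), ((287, 212), [0.639, 0.077]), ((276, 203), [0.692, 0.07]), ((270, 204), [0.701, 0.085]), ((266, 216), [0.668, 0.131]), ((252, 223), [0.674, 0.179]), ((266, 237), [0.604, 0.192]), ((262, 234), [0.62, 0.191])]
side red 275.0 [((248, 244), [0.617, 0.243]), ((234, 241), [0.653, 0.26]), ((227, 251), [0.636, 0.297]), ((241, 256), [0.597, 0.284]), ((249, 251), [0.596, 0.258])]
side jar [[ 0.623 -0.308  0.048]] tin [[0.66  0.244 0.02 ]]
```

Call:
{"api": "step_arm", "payload": {"increments": [{"dp": [0,-2.4,0.43],"angular": [0,0,0],"grip": 0},{"dp": [0,-2.4,0.43],"angular": [0,0,0],"grip": 0},{"dp": [0,-2.4,0.43],"angular": [0,0,0],"grip": 0},{"dp": [0,-2.4,0.43],"angular": [0,0,0],"grip": 0},{"dp": [0,-2.4,0.43],"angular": [0,0,0],"grip": 0},{"dp": [0,-2.4,0.43],"angular": [0,0,0],"grip": 0},{"dp": [0,0,0],"angular": [-0.121,0,0],"grip": 0},{"dp": [0,0,0],"angular": [-0.121,0,0],"grip": 0},{"dp": [0,0,0],"angular": [-0.121,0,0],"grip": 0},{"dp": [0,0,0],"angular": [-0.121,0,0],"grip": 0},{"dp": [0,0,0],"angular": [-0.121,0,0],"grip": 0},{"dp": [0,0,0],"angular": [-0.121,0,0],"grip": 0},{"dp": [0,0,0],"angular": [-0.121,0,0],"grip": 0},{"dp": [0,0,0],"angular": [-0.121,0,0],"grip": 0},{"dp": [0,0,0],"angular": [-0.121,0,0],"grip": 0},{"dp": [0,0,0],"angular": [-0.121,0,0],"grip": 0},{"dp": [0,0,0],"angular": [-0.121,0,0],"grip": 0},{"dp": [0,0,0],"angular": [-0.121,0,0],"grip": 0},{"dp": [0,0,0],"angular": [-0.121,0,0],"grip": 0}]}}

```text
t: 1.73
eef_pos: [0.4682, -0.0273, 0.226]
tool_rot: [-0.042, 1.582, 0.04]
contact_force: [0.6, -0.7, -0.0]
width: -0.0001
```

Run:
```python
from rig import env
from h import *
s=env.state();print(s["eef_pos"],s["qd"].round(3));R=Ro.from_rotvec(s["tool_rot"]).as_matrix();print(R.round(3))
T=Ro.from_rotvec([0,np.pi/2,0]).as_matrix();print("corr",Ro.from_matrix(R.T@T).as_rotvec().round(3))
c=env.read_camera("wrist");np.savez("pics/w1.npz",pos=s["eef_pos"],rot=s["tool_rot"],**c);cv2.imwrite("pics/w1.png",c["img"][:,:,::-1])
```

```text
[ 0.4682299  -0.02726654  0.22598009] [ 2.500e-01  4.900e-02 -3.460e-01  1.000e-03  1.320e-01  3.400e-02
  1.337e+00]
[[-0.012 -0.052  0.999]
 [-0.001  0.999  0.052]
 [-1.    -0.001 -0.012]]
corr [ 0.052 -0.012  0.001]
```

View pics/w1.png

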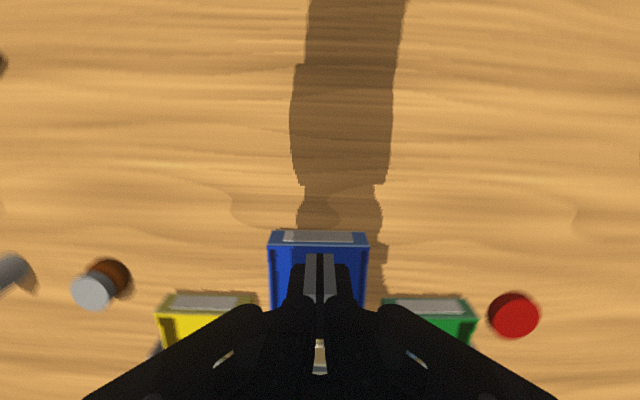

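The wrist view with the fingers shut shows the blue lip's top edge at about row 245 (columns 267 to 370). The yellow lip top is at about row 310 (157 to 256), green at about 312 (383 to 480), and the tool is centred on blue.

Run:
```python
from h import *
w=dict(np.load("pics/w1.npz"));s={"eef_pos":w["pos"],"tool_rot":w["rot"]}
for n,p in dict(blue=[(267,244),(370,244)],yel=[(157,310),(256,305)],green=[(383,311),(480,313)]).items(): print(n,cast(w,p,.057,s)[:,:2].round(4).tolist())
print(cast(w,[(93,292)],.048,s).round(3),cast(w,[(514,316)],.02,s).round(3))
```

```text
blue [[0.5391, -0.0808], [0.5334, 0.0303]]
yel [[0.6335, -0.2128], [0.6185, -0.094]]
green [[0.6193, 0.0548], [0.6181, 0.1721]]
[[ 0.621 -0.296  0.048]] [[0.649 0.245 0.02 ]]
```

Call:
{"api": "step_arm", "payload": {"increments": [{"dp": [2.5,0,0],"angular": [0.04,-0.012,0],"grip": 0},{"dp": [2.5,0,0],"angular": [0,0,0],"grip": 0},{"dp": [2.5,0,0],"angular": [0,0,0],"grip": 0},{"dp": [2.5,0,0],"angular": [0,0,0],"grip": 0},{"dp": [2.5,0,0],"angular": [0,0,0],"grip": 0},{"dp": [2.5,0,0],"angular": [0,0,0],"grip": 0},{"dp": [1,0,0],"angular": [0,0,0],"grip": 0},{"dp": [0,0,0],"angular": [0,0,0],"grip": 0}]}}

```text
t: 2.45
eef_pos: [0.47, -0.0282, 0.0606]
tool_rot: [0.004, 1.565, -0.006]
contact_force: [-0.7, -0.1, -0.0]
width: 0.0002
```

Call:
{"api": "step_arm", "payload": {"increments": [{"dp": [1.5,0,0],"angular": [0,0,0],"grip": 0},{"dp": [1.0,0,1.0],"angular": [0,0,0],"grip": 0},{"dp": [0,0,2.0],"angular": [0,0,0],"grip": 0},{"dp": [0,0,1.0],"angular": [0,0,0],"grip": 0},{"dp": [0,0,0.6],"angular": [0,0,0],"grip": 0},{"dp": [0,0,0.6],"angular": [0,0,0],"grip": 0},{"dp": [0,0,0.6],"angular": [0,0,0],"grip": 0},{"dp": [0,0,0.6],"angular": [0,0,0],"grip": 0}]}}

```text
t: 3.12
eef_pos: [0.5373, -0.0292, 0.0366]
tool_rot: [0.011, 1.568, -0.015]
contact_force: [-2.8, 1.0, -1.3]
width: -0.0003
```

Call:
{"api": "step_arm", "payload": {"increments": [{"dp": [0,0,0.8],"angular": [0,0,0],"grip": 0},{"dp": [0,0,1.0],"angular": [0,0,0],"grip": 0},{"dp": [0,0,1.0],"angular": [0,0,0],"grip": 0},{"dp": [0,0,1.0],"angular": [0,0,0],"grip": 0},{"dp": [0,0,1.0],"angular": [0,0,0],"grip": 0},{"dp": [0,0,0.8],"angular": [0,0,0],"grip": 0}]}}

```text
t: 3.62
eef_pos: [0.5927, -0.0282, 0.0368]
tool_rot: [0.011, 1.575, -0.012]
contact_force: [-2.1, 1.6, 0.2]
width: 0.0003
```

Call:
{"api": "step_arm", "payload": {"increments": [{"dp": [0,0,0.6],"angular": [0,0,0],"grip": 0},{"dp": [0,0,0.5],"angular": [0,0,0],"grip": 0},{"dp": [0,0,0.4],"angular": [0,0,0],"grip": 0},{"dp": [0,0,0.3],"angular": [0,0,0],"grip": 0},{"dp": [0,0,0.3],"angular": [0,0,0],"grip": 0}]}}

```text
t: 4.03
eef_pos: [0.6162, -0.0279, 0.0368]
tool_rot: [0.011, 1.576, -0.012]
contact_force: [-1.3, 1.0, 0.1]
width: 0.0004
```

Call:
{"api": "step_arm", "payload": {"increments": [{"dp": [0,0,0.3],"angular": [0,0,0],"grip": 0},{"dp": [0,0,0.3],"angular": [0,0,0],"grip": 0},{"dp": [0,0,0.3],"angular": [0,0,0],"grip": 0}]}}

```text
t: 4.28
eef_pos: [0.6181, -0.0279, 0.0362]
tool_rot: [0.009, 1.591, -0.012]
contact_force: [-11.3, 1.9, 8.8]
width: 0.0
```

Call:
{"api": "step_arm", "payload": {"increments": [{"dp": [0,0,0.5],"angular": [0,0,0],"grip": 0},{"dp": [0,0,0.5],"angular": [0,0,0],"grip": 0}]}}

```text
t: 4.45
eef_pos: [0.6178, -0.028, 0.0355]
tool_rot: [0.006, 1.611, -0.014]
contact_force: [-18.0, 1.7, 11.4]
width: -0.0001
```

Call:
{"api": "step_arm", "payload": {"increments": [{"dp": [0,0,-1.0],"angular": [0,0,0],"grip": 0},{"dp": [0,0,-2.0],"angular": [0,-0.03,0],"grip": 0},{"dp": [-1,0,-1.0],"angular": [0,0,0],"grip": 0},{"dp": [-2.5,0,0],"angular": [0,0,0],"grip": 0},{"dp": [-2.5,0,0],"angular": [0,0,0],"grip": 0},{"dp": [-2.5,0,0],"angular": [0,0,0],"grip": 0},{"dp": [-2.5,-1,0],"angular": [0,0,0],"grip": 0},{"dp": [0,-2.5,1.0],"angular": [0,0,0],"grip": 0},{"dp": [0,-2.5,1.0],"angular": [0,0,0],"grip": 0},{"dp": [0,-2.5,1.0],"angular": [0,0,0],"grip": 0},{"dp": [0,-2.5,1.0],"angular": [0,0,0],"grip": 0},{"dp": [0,-2.5,1.0],"angular": [0,0,0],"grip": 0},{"dp": [0,-0.5,1.0],"angular": [0,0,0],"grip": 0},{"dp": [0,0,0.5],"angular": [0,0,0],"grip": 0},{"dp": [0,0,0],"angular": [0,0,0],"grip": 0}]}}

```text
t: 5.7
eef_pos: [0.6504, -0.1793, 0.1693]
tool_rot: [-0.0, 1.563, -0.021]
contact_force: [-0.5, -0.2, -0.9]
width: -0.0001
```

Run:
```python
from rig import env
from h import *
s=env.state();R=Ro.from_rotvec(s["tool_rot"]).as_matrix()
T=Ro.from_rotvec([0,np.pi/2,0]).as_matrix();print(s["eef_pos"],s["contact_force"],"corr",Ro.from_matrix(R.T@T).as_rotvec().round(3))
c=env.read_camera("wrist");np.savez("pics/w2.npz",pos=s["eef_pos"],rot=s["tool_rot"],**c);cv2.imwrite("pics/w2.png",c["img"][:,:,::-1])
```

```text
[ 0.65040425 -0.17933963  0.1692877 ] [-0.51221201 -0.2343787  -0.89013708] corr [-0.013  0.008  0.013]
```

View pics/w2.png

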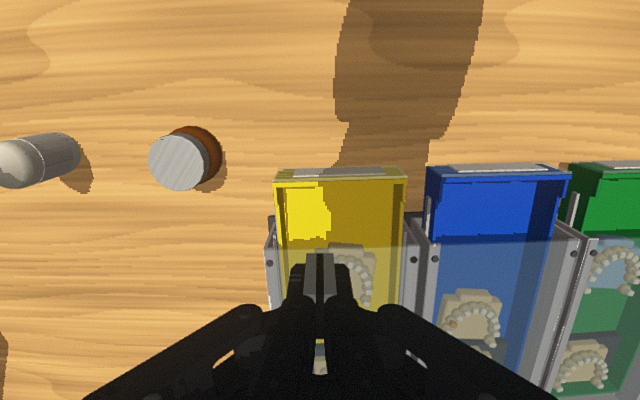

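The blue tray now sits level with green. The yellow lip's top runs from about row 178 (outer) to 184 (inner), columns 274 to 406. The cover edge is at row 246 and the yellow cast starts just behind it.

Run:
```python
from h import *
w=dict(np.load("pics/w2.npz"));s={"eef_pos":w["pos"],"tool_rot":w["rot"]}
for n,p,z in(("yel out",[(273,179),(406,178)],.057),("yel in",[(275,186),(405,184)],.057),("blue out",[(427,178),(570,172)],.057),("green out",[(572,172)],.057),("cover",[(276,246),(408,246)],.073),("cast front",[(330,246)],.035),("jar",[(179,163)],.048)): print(n,cast(w,p,z,s)[:,:2].round(4).tolist())
```

```text
yel out [[0.6337, -0.2193], [0.6339, -0.1097]]
yel in [[0.6398, -0.218], [0.6391, -0.1102]]
blue out [[0.6341, -0.0923], [0.6295, 0.0293]]
green out [[0.6295, 0.0311]]
cover [[0.6872, -0.2177], [0.6881, -0.1077]]
cast front [[0.707, -0.172]]
jar [[0.621, -0.3005]]
```

Call:
{"api": "step_arm", "payload": {"increments": [{"dp": [0,1.45,1.1],"angular": [-0.01,0.008,0.01],"grip": 0},{"dp": [2.0,0,0],"angular": [0,0,0],"grip": 0},{"dp": [2.5,0,0],"angular": [0,0,0],"grip": 0},{"dp": [2.5,0,0],"angular": [0,0,0],"grip": 0},{"dp": [1.0,0,0],"angular": [0,0,0],"grip": 0},{"dp": [0,0,0],"angular": [0,0,0],"grip": 0}]}}

```text
t: 6.25
eef_pos: [0.6618, -0.156, 0.0917]
tool_rot: [-0.006, 1.567, 0.005]
contact_force: [0.1, -0.7, 0.6]
width: -0.0
```

Call:
{"api": "step_arm", "payload": {"increments": [{"dp": [0,-0.8,-0.05],"angular": [0,0,0],"grip": 0},{"dp": [1.5,0,0],"angular": [0,0,0],"grip": 0},{"dp": [1.5,0,0],"angular": [0,0,0],"grip": 0},{"dp": [1.5,0,0],"angular": [0,0,0],"grip": 0},{"dp": [1.0,0,0],"angular": [0,0,0],"grip": 0},{"dp": [0,0,0],"angular": [0,0,0],"grip": 0}]}}

```text
t: 6.75
eef_pos: [0.6652, -0.1653, 0.044]
tool_rot: [-0.01, 1.557, 0.004]
contact_force: [-0.3, -0.4, 0.4]
width: 0.0001
```

Call:
{"api": "step_arm", "payload": {"increments": [{"dp": [0.9,0,-0.2],"angular": [0,0.01,0],"grip": 0},{"dp": [0,0,-0.5],"angular": [0,0,0],"grip": 0},{"dp": [0,0,-0.5],"angular": [0,0,0],"grip": 0},{"dp": [0,0,-0.5],"angular": [0,0,0],"grip": 0},{"dp": [0,0,-0.5],"angular": [0,0,0],"grip": 0}]}}

```text
t: 7.17
eef_pos: [0.6449, -0.1661, 0.0382]
tool_rot: [-0.01, 1.562, 0.003]
contact_force: [2.3, -0.1, -1.6]
width: 0.0002
```

Call:
{"api": "step_arm", "payload": {"increments": [{"dp": [0,0,-0.7],"angular": [0,0,0],"grip": 0},{"dp": [0,0,-0.9],"angular": [0,0,0],"grip": 0},{"dp": [0,0,-1.0],"angular": [0,0,0],"grip": 0},{"dp": [0,0,-1.0],"angular": [0,0,0],"grip": 0},{"dp": [0,0,-1.0],"angular": [0,0,0],"grip": 0},{"dp": [0,0,-1.0],"angular": [0,0,0],"grip": 0},{"dp": [0,0,-1.0],"angular": [0,0,0],"grip": 0},{"dp": [0,0,-0.8],"angular": [0,0,0],"grip": 0}]}}

```text
t: 7.83
eef_pos: [0.5702, -0.1668, 0.0414]
tool_rot: [-0.011, 1.547, 0.002]
contact_force: [2.7, 0.3, -1.2]
width: -0.0
```

Call:
{"api": "step_arm", "payload": {"increments": [{"dp": [0.15,0,-0.8],"angular": [0,0.01,0],"grip": 0},{"dp": [0.1,0,-0.8],"angular": [0,0.01,0],"grip": 0},{"dp": [0,0,-0.7],"angular": [0,0,0],"grip": 0},{"dp": [0,0,-0.6],"angular": [0,0,0],"grip": 0},{"dp": [0,0,-0.5],"angular": [0,0,0],"grip": 0},{"dp": [0,0,-0.4],"angular": [0,0,0],"grip": 0},{"dp": [0,0,-0.3],"angular": [0,0,0],"grip": 0}]}}

```text
t: 8.42
eef_pos: [0.526, -0.1677, 0.0402]
tool_rot: [-0.012, 1.565, 0.001]
contact_force: [1.9, 0.6, 0.2]
width: 0.0
```

Call:
{"api": "step_arm", "payload": {"increments": [{"dp": [0,0,-0.3],"angular": [0,0,0],"grip": 0},{"dp": [0,0,-0.3],"angular": [0,0,0],"grip": 0},{"dp": [0,0,-0.3],"angular": [0,0,0],"grip": 0},{"dp": [0,0,-0.3],"angular": [0,0,0],"grip": 0},{"dp": [0,0,-0.4],"angular": [0,0,0],"grip": 0}]}}

```text
t: 8.83
eef_pos: [0.5204, -0.1674, 0.0415]
tool_rot: [-0.013, 1.542, 0.003]
contact_force: [13.9, -1.9, -8.5]
width: 0.0001
```

Motion has stopped at the predicted x with the force rising, so this is the front stop. Next I back off, lift out and look.

Call:
{"api": "step_arm", "payload": {"increments": [{"dp": [0,0,0.6],"angular": [0,0,0],"grip": 0},{"dp": [0,0,0.4],"angular": [0,0.02,0],"grip": 0},{"dp": [-1.0,0,0],"angular": [0,0,0],"grip": 0},{"dp": [-2.0,0,0],"angular": [0,0,0],"grip": 0},{"dp": [-2.5,0,0],"angular": [0,0,0],"grip": 0},{"dp": [-2.5,0,0],"angular": [0,0,0],"grip": 0},{"dp": [-2.5,0,0],"angular": [0,0,0],"grip": 0},{"dp": [-2.5,0,-1.5],"angular": [0,0,0],"grip": 0},{"dp": [-2.0,0,-2],"angular": [0,0,0],"grip": 0},{"dp": [0,0,-2],"angular": [0,0,0],"grip": 0},{"dp": [0,0,0],"angular": [0,0,0],"grip": 0},{"dp": [0,0,0],"angular": [0,0,0],"grip": 0}]}}

```text
t: 9.83
eef_pos: [0.4647, -0.1641, 0.2002]
tool_rot: [-0.013, 1.577, 0.007]
contact_force: [0.0, -0.1, -0.1]
width: -0.0
```

Run:
```python
from rig import env
from h import *
s=env.state();print(s["eef_pos"],s["tool_rot"],s["contact_force"])
a=[env.read_camera(n) for n in("scene","wrist")]
np.savez("pics/w3.npz",pos=s["eef_pos"],rot=s["tool_rot"],**a[1]);np.savez("pics/s3.npz",**a[0])
i=np.vstack([cv2.resize(a[0]["img"][170:350,220:460],(640,480))[:,:],a[1]["img"]])
i=cv2.resize(i,None,fx=.68,fy=.68)
cv2.imwrite("pics/f3.png",i[:,:,::-1])
```

```text
[ 0.46474452 -0.16410805  0.2002248 ] [-0.01273369  1.57676928  0.00726838] [ 0.03816894 -0.08702978 -0.09382374]
```

View pics/f3.png

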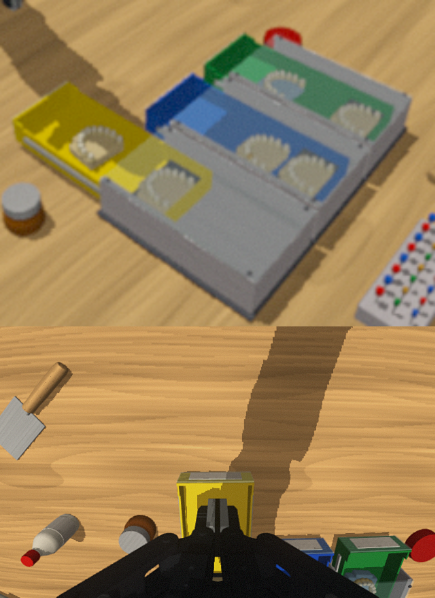

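The crop shows yellow well out with its cast upright, blue and green shut, and the bystanders in place. One numeric check of the lip positions before handing in.

Run:
```python
from h import *
c=dict(np.load("pics/s3.npz"));hsv=cv2.cvtColor(c["img"],cv2.COLOR_RGB2HSV)
for n,lo,hi in(("blue",(105,150,60),(125,255,255)),("yel",(25,150,110),(32,255,255)),("green",(60,150,50),(85,255,255))):
    k=max(cv2.findContours(cv2.inRange(hsv,lo,hi),0,2)[0],key=cv2.contourArea);r=cast(c,k[:,0],.057)
    print(n,[tuple(k[i,0].tolist())+tuple(r[i,:2].round(3)) for i in np.argsort(r[:,0])[:4]])
w=dict(np.load("pics/w3.npz"));s={"eef_pos":w["pos"],"tool_rot":w["rot"]}
g=lambda x,y:(x/.68,(y-326.4)/.68)
for n,p in(("yel",[g(178,484),g(253,484)]),("blue",[g(330,550)]),("green",[g(335,550),g(410,550)])):print(n,cast(w,p,.057,s)[:,:2].round(4).tolist())
print("jar",cast(w,[g(134,539)],.048,s).round(3))
```

```text
blue [(326, 211, np.float64(0.636), np.float64(0.027)), (322, 214, np.float64(0.636), np.float64(0.009)), (318, 217, np.float64(0.636), np.float64(-0.008)), (313, 221, np.float64(0.637), np.float64(-0.03))]
yel [(245, 223, np.float64(0.506), np.float64(-0.158)), (256, 216, np.float64(0.507), np.float64(-0.118)), (239, 227, np.float64(0.507), np.float64(-0.179)), (253, 218, np.float64(0.507), np.float64(-0.129))]
green [(353, 190, np.float64(0.633), np.float64(0.158)), (348, 194, np.float64(0.634), np.float64(0.132)), (344, 197, np.float64(0.634), np.float64(0.112)), (339, 201, np.float64(0.635), np.float64(0.087))]
yel [[0.5089, -0.2209], [0.5075, -0.1129]]
blue [[0.6253, 0.0234]]
green [[0.6254, 0.032], [0.6296, 0.1689]]
jar [[ 0.614 -0.301  0.048]]
```

```bash
python3 -c "
from rig import env
print(env.sign_off())"
```

```text
the job is handed in; nothing more can be done
None
```

The job is done and handed in after about 10 s of robot time; the hand-in itself gave no verdict.

- **Blue tray:** I pushed it home with the shut fingers on the outside of its lip. It stopped dead, and 18 N more moved it no further. In the last scene view its lip is at x 0.636 m, in line with the shut green tray (0.633–0.635 m).
- **Yellow tray:** I hooked the shut fingers behind its lip, so nothing pinched it, and drew it out to a firm stop at 14 N. Its lip moved from about x 0.635–0.637 m to 0.506 m, a travel of about 0.130 m.
- **Speed:** I kept the drawing and pushing to about 0.12 m/s or less.
- **Final look:** the casts are upright in their trays. The green tray is shut, and the bystanders in view are in place. The gripper is clear at 0.20 m height and feels no force.

**Weak or missing checks:**
- The last wrist view read the home lips up to 10 mm nearer the robot (0.625–0.630 m) than the scene view did. It gave the same figure for blue and green, so I took this as pixel-reading and calibration error.
- The wax jar's readings varied by about 7 mm, within the same error.
- I did not check the mixing bowl or the articulator again at the end.

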